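# Seat the grating disc on the vegetable cutter

### The arm

A 6-joint arm with a two-finger parallel gripper is mounted at the origin on a cart in front of the work surface, level with it; the furniture and walls round the work are solid. World frame = base frame: x ahead of the robot, y to its left, z up, the work surface at z = 0. Lengths are in m, angles in degrees, forces in N, time in s.
With the tool pointing down it reaches from about 0.4 to 0.825 m from the base axis. Payload 7 kg.
Tool frame: the origin (TCP) lies at the centre of the arm's flange, where the gripper is bolted on; the fingertips stand 178 mm ahead of it and the grasp point (between the pads) lies 159 mm ahead of it (tip_reach is the distance from the TCP to the fingertips, in m); z points along the fingers, y is the line along which they close (so a half turn about z gives the same grasp; the last joint's range is limited). The gripper opens to 88 mm and grips with 3 to 60 N. Pads are 19 mm wide; open, the fingers measure 130 mm over their backs; the gripper's body (78 mm by 193 mm) begins 47 mm behind the grasp point.
Start: joints at [83.314, 20.546, 0.682, 0, -70.136, -16.507], TCP at [0.266, 0.62, 0.405] pointing down, gripper open.
Joint ranges: [-176.03, 176.03], [-82.01, 121.73], [-58.28, 71.71], [-173.87, 95.51], [-174.79, -0.11], [-173.66, 173.66]. Speed limits (degrees/s): [136.94, 136.94, 172.46, 180, 180, 180].

### API

Orientations are given as [roll, pitch, yaw] about the fixed x, y, z axes, in that order (R = Rz(yaw) Ry(pitch) Rx(roll)).
In Python, from plant import * gives the robot as it stands.
- The arm moves only by the shell command python3 -m handwheel 'ROWS'. ROWS is JSON, a list of rows, each a list of 7 numbers: the opening, from -1 (shut) to 1 (fully open), then the shift along the tool's x, y, z as a fraction of full scale, then the turn, a rotation vector about the tool's x, y, z as a fraction of full scale. A call has 1 to 5 rows; each row shifts and turns the commanded pose from where the row before left it, along the tool's axes as they then stand; what a row does not reach is not made up. Full scale, the value 1, is 0.025 m for a shift and 6 degrees for a turn. A row lasts 1/8 s, in which the tool goes at most 62.5 mm and 10.7 degrees, less where a joint would pass 70% of its speed; a pose out of reach is approached as far as the arm can. A call with a number of a shift or a turn outside -1 to 1 is refused whole. A call with a gripper value outside its range is refused whole. The fingers move at their own pace and stop on an object; the grip force is fixed at half the most. Time passes only in rows, so rows that do not move let the fingers close. It gives the time, the measured TCP pose, the force, the opening and the grip force at its end, in the units of the state.
- get_obs(): the state, without advancing time (a new reading comes with each control period).
- snapshot(name): name is "side" or "top" or "wrist"; returns a dict with "color" (420x560x3 uint8, red, green, blue), "fx", "fy", "cx", "cy" (pixels), "R" (3x3) and "t" (3): a world point X has camera coordinates R X + t; the wrist camera has in their place "tool_from_camera" (4x4, takes a point from camera to tool coordinates, whose origin is the TCP and whose axes are the flange's). Camera axes: x right, y down, z forward; pixel columns grow to the right and rows downward; lengths in m; the calibration is good to about 2 mm. A picture is of the moment at which its call begins: read the wrist's pose just before it. There is no depth.
- close_job(): hands the job in; it is judged then, once.
The state is a dict: "clock": time; "joint_pos": joint angles; "qvel": joint speeds; "tau": joint torques, N m; "tool_pos": TCP position; "orientation": TCP orientation; "force": force on the tool from outside, world axes, zero at the start; "moment": the same for the moment, N m; "opening": finger opening in m; "gripper_force": force on a finger pad.
Only numpy, scipy, OpenCV 4.12 (cv2) and the standard library are available. Lean on these libraries where they do the work, as an engineer would, in place of code of your own. Each camera call takes 0.05 s, during which the arm holds its last target. There are 200 camera calls.

### The job

The vegetable cutter's grating disc is sitting too high because the notch in its rim is not over the key of the base. With a fingertip, push the disc's upright tab round until the notch stands over the key, then press the middle of the disc down until it is fully seated. Do not lift the disc, leave the cup, shaker and little dish where they are, and finish clear of everything.

Things in the scene. Friction and masses are not known exactly. Their poses are not given: they have to be found in the camera images.
- cutter_base: White round drum, 194 mm across and 44 mm high, fixed to the table at any yaw; origin under its centre at table height, z up. From the origin its +x points to the key: a steel post 11 mm thick at 88 mm from the axis, rising to 76 mm above the table, with a tooth 8 mm wide that runs inward from the post under the disc's rim (to 65 mm from the axis; rounded top 58 mm above the table). On its -x side is a small outlet mouth reaching 114 mm from the axis, below 34 mm.
- key (a point): Top of the key's tooth, on its centre line, 70 mm from the disc's axis and 58 mm above the table; fixed to the base.
- disc_centre (a point): Middle of the top of the disc's central boss (a plain grey round boss 40 mm across, flat on top, 14 mm above the plate); the place to press. It is 78 mm above the table with the disc up and 63 mm when seated. The disc is a steel plate 152 mm across and 5 mm thick with small slots; its top is 14 mm below this point. It turns freely either way, without end stops, about the vertical spindle through this point (friction about 0.08 N m, so it stays where it is left).
- disc_notch (a point): Middle of the notch in the disc's rim, at the height of the plate's top, 70 mm from the axis. The notch is open to the rim, 14 mm wide and 16 mm deep (from 60 mm radius outwards). It must stand over key; the tooth then has 3 mm to spare on either side.
- disc_tab (a point): Middle of the top edge of the disc's upright grey tab, 48 mm from the axis, exactly opposite the notch. The tab is 24 mm long (radially), 8 mm thick (across, the way it is pushed) and stands 24 mm above the plate; push it on either broad side. Gap between tab and boss 16 mm.
- disc_drop (a joint): How far the disc has been pressed down its spindle, m: 0 as it starts (held up by a stiff ring on the spindle), 0.015 fully seated, negative if lifted. It takes about 5 to 6 N to move it down with notch over key, and it stays where it is left; with the notch elsewhere the tooth carries the disc: pressed with 20 N it then gives springily by about 6 mm and comes back to about 3 mm when let go.
- cup_5: White cup, yellow inside, about 83 mm wide, 117 mm with its handle, 84 mm high, standing loose to the far left of the cutter; origin under it. Leave alone.
- salt_shaker: Salt shaker 44 mm across, 90 mm high, standing loose to the near right of the cutter; origin under it. Leave alone.
- small_dish_3: Little round dish 90 mm across, 21 mm high, loose to the right of the cutter; origin under it. Leave alone.

How it is judged:
By the outcome, as a careful person would: the job done as asked, in the order asked, and still so for the second after the job is handed in, with the robot touching nothing.
It also fails if it takes over 48 s, if anything falls off the work surface, if the arm or the gripper's body presses on something with over 40 N, if the wrist force passes 120 N, or if a joint passes its speed limit or range.

## Working session

There is one attempt and no reset: what is moved stays moved. The work goes in short steps, Python scripts to look and compute and a shell command to move; the robot and the scene stay as the last step left them, time stands still between calls to the robot, and variables do not carry over. Pictures are saved under pics/ and viewed, at most 10 in all, crops included, and the job is handed in when it is done.

```bash
mkdir -p pics; cat > h.py <<'E'
from plant import *
import numpy as np, cv2
from scipy.spatial.transform import Rotation as Ro
def save(n,f,crop=None,s=1):
    d=snapshot(n); im=d["color"][:,:,::-1]
    if crop: im=im[crop[1]:crop[3],crop[0]:crop[2]]
    cv2.imwrite(f,cv2.resize(np.ascontiguousarray(im),None,fx=s,fy=s)); return d
def cam(n):
    if n=="wrist":
        o=get_obs(); d=snapshot(n); T=np.array(d["tool_from_camera"]); R=Ro.from_euler('xyz',o["orientation"],degrees=True).as_matrix()
        Rwc=R@T[:3,:3]; c=R@T[:3,3]+np.array(o["tool_pos"])
    else:
        d=snapshot(n); Rwc=np.array(d["R"]).T; c=-Rwc@np.array(d["t"])
    return d,Rwc,c
def ray(C,u,v,z):
    d,R,c=C; r=R@np.array([(u-d["cx"])/d["fx"],(v-d["cy"])/d["fy"],1]); return c+r*(z-c[2])/r[2]
def proj(C,X):
    d,R,c=C; p=R.T@(np.array(X)-c); return p[0]/p[2]*d["fx"]+d["cx"],p[1]/p[2]*d["fy"]+d["cy"]
E
python3 - <<'E'
from h import *
a=cam("top");b=cam("side")
for C,n in((a,"top"),(b,"side")): print(n,C[2].round(3),C[1].round(2).tolist(),C[0]["fx"]); cv2.imwrite(f"pics/{n}1.png",C[0]["color"][:,:,::-1])
print(get_obs())
E
```

```text
top [0.428 0.006 1.241] [[-0.02, -0.99, 0.1], [-1.0, 0.02, -0.02], [0.02, -0.1, -0.99]] 387.2681776901514
side [ 0.142 -1.107  0.658] [[0.93, -0.17, 0.31], [-0.35, -0.39, 0.85], [-0.02, -0.91, -0.42]] 491.7248157534836
{'clock': 0.1, 'joint_pos': array([ 8.33132017e+01,  2.05872616e+01,  6.39933959e-01, -1.60058356e-02,
       -7.01371235e+01, -1.65087954e+01]), 'qvel': array([-0.1383105 ,  0.10652555,  0.05295357,  0.09710253, -0.0106338 ,
        0.02699056]), 'tau': array([-1.74540037e-03, -5.84160948e+01,  2.93748629e+01,  7.01556712e+00,
        1.01400545e-02, -5.88023181e-05]), 'tool_pos': array([0.26578297, 0.62028807, 0.40382934]), 'orientation': array([ 1.79914754e+02, -9.57268870e-03, -2.32010360e+01]), 'force': array([-0.12188478, -0.0373074 ,  0.12509346]), 'moment': array([-0.05444874, -0.03250019, -0.0317807 ]), 'gripper_force': 0.0, 'opening': 0.08786887499063187}
```

View pics/top1.png

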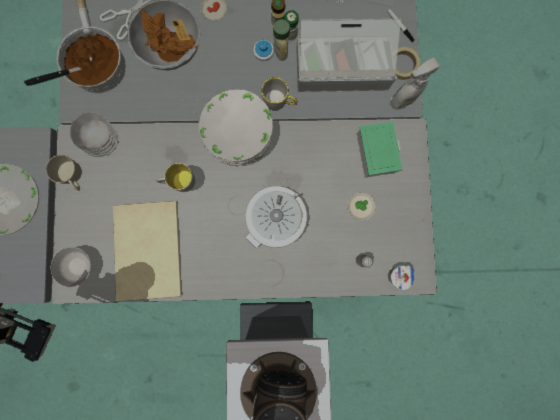

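View pics/side1.png

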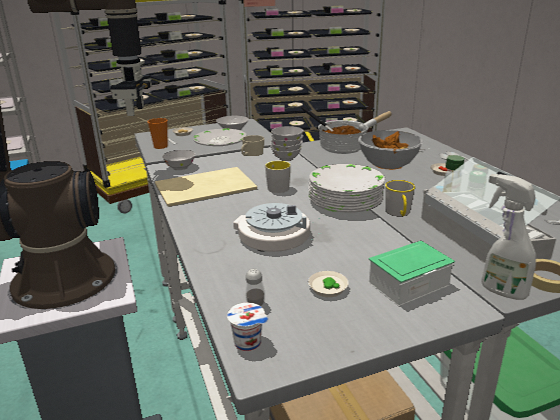

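The top view shows the cutter at about (277,215), its outlet at about (253,241), the tab near (279,200) and possibly the key post near (299,195). The cup (180,177), dish (362,206) and shaker (367,261) stand clear. Next I'll enlarge the cutter in both views.

```bash
python3 - <<'E'
from h import *
a=cv2.imread("pics/top1.png")[175:257,225:330];b=cv2.imread("pics/side1.png")[190:260,225:325]
k=cv2.INTER_CUBIC
a=cv2.resize(a,(735,574),interpolation=k); cv2.imwrite("pics/topc.png",a)
C=cam("top")
for u,v,z in((277,215,.078),(279,200,.088),(299,195,.076),(253,241,.034)): print(ray(C,u,v,z).round(3))
E
```

```text
[ 0.533 -0.008  0.078]
[ 0.578 -0.015  0.088]
[ 0.593 -0.076  0.076]
[0.458 0.068 0.034]
```

View pics/topc.png

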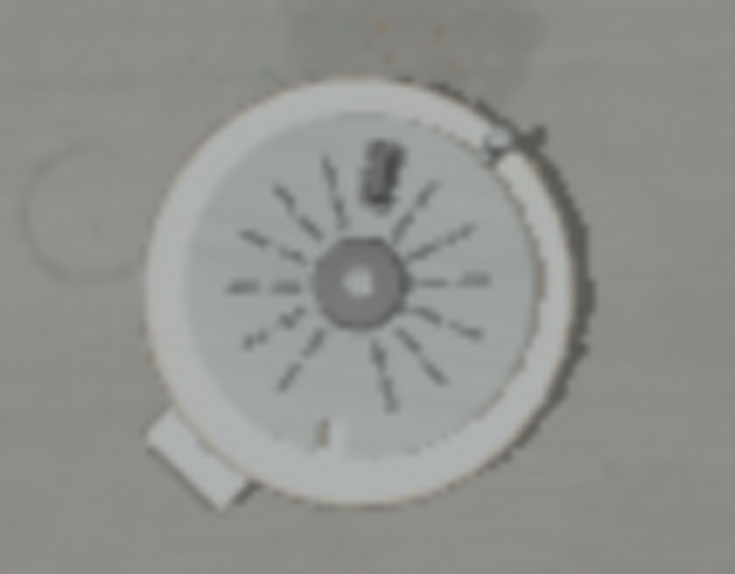

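The enlarged crop shows the boss at (361,283), the tab at (382,174), the notch at (332,437), the key post at (498,143) and the outlet at (195,460). The tab is therefore roughly 140° short of its goal, which is opposite the key and so above the outlet. Turning it anticlockwise (seen from above) is the shorter way.

```bash
python3 - <<'E'
from h import *
C=cam("top")
f=lambda x,y,z: ray(C,225+(x+.5)/7-.5,175+(y+.5)/7-.5,z)
c=f(361,283,.078);t=f(382,174,.088);n=f(332,437,.064);k=f(498,143,.076);o=f(195,460,.034)
for p in(t,n,k,o): d=p-c; print(p.round(4),np.hypot(d[0],d[1]).round(4),np.degrees(np.arctan2(d[1],d[0])).round(1))
print("c",c.round(4))
o=get_obs(); R=Ro.from_euler('xyz',o["orientation"],degrees=True)
d=np.array([.50,.0,.405])-o["tool_pos"]; print((R.inv().apply(d)/.025).round(2))
E
```

```text
[ 0.5792 -0.0151  0.088 ] 0.0469 -12.2
[0.4679 0.0087 0.064 ] 0.0669 168.0
[ 0.5933 -0.066   0.076 ] 0.0854 -45.4
[0.4601 0.0698 0.034 ] 0.1048 134.3
c [ 0.5334 -0.0052  0.078 ]
[ 1.838e+01  1.912e+01 -1.000e-02]
```

```bash

python3 -m handwheel '[[-1,0.92,0.96,0,0,0,0],[-1,0.92,0.96,0,0,0,0],[-1,0.92,0.96,0,0,0,0],[-1,0.92,0.96,0,0,0,0],[-1,0.92,0.96,0,0,0,0]]'
python3 -m handwheel '[[-1,0.92,0.96,0,0,0,0],[-1,0.92,0.96,0,0,0,0],[-1,0.92,0.96,0,0,0,0],[-1,0.92,0.96,0,0,0,0],[-1,0.92,0.96,0,0,0,0]]'
python3 -c "from h import *; o=get_obs(); print(o['joint_pos'],o['orientation'])"
```

```text
clock: 0.82
tool_pos: [0.3245, 0.4637, 0.4045]
orientation: [180.0, 0.0, -23.2]
force: [0.4, -0.1, 0.3]
opening: 0.0434
gripper_force: 0.0
clock: 1.45
tool_pos: [0.3829, 0.3081, 0.4047]
orientation: [-180.0, 0.0, -23.2]
force: [0.2, -0.1, -0.2]
opening: 0.0008
gripper_force: 0.0
[ 6.17900787e+01  3.03810107e+00 -2.18286981e+01 -3.29481927e-03
 -6.51325160e+01  5.02580497e+00] [-1.79999056e+02  2.91785876e-03 -2.31855018e+01]
```

```bash

python3 -m handwheel '[[-1,0.92,0.96,0,0,0,0],[-1,0.92,0.96,0,0,0,0],[-1,0.92,0.96,0,0,0,0],[-1,0.92,0.96,0,0,0,0],[-1,0.92,0.96,0,0,0,0]]' >/dev/null
python3 -m handwheel '[[-1,0.92,0.96,0,0,0,0],[-1,0.92,0.96,0,0,0,0],[-1,0.92,0.96,0,0,0,0],[-1,0.92,0.96,0,0,0,0],[-1,0.92,0.96,0,0,0,0]]' >/dev/null
python3 -m handwheel '[[-1,0,0,0,0,0,1],[-1,0,0,0,0,0,1],[-1,0,0,0,0,0,1],[-1,0,0,0,0,0,1],[-1,0,0,0,0,0,1]]' >/dev/null
python3 -m handwheel '[[-1,0,0,0,0,0,1],[-1,0,0,0,0,0,1],[-1,0,0,0,0,0,1],[-1,0,0,0,0,0,1],[-1,0,0,0,0,0,1]]' >/dev/null
python3 -m handwheel '[[-1,0,0,0,0,0,1],[-1,0,0,0,0,0,1],[-1,0,0,0,0,0,1],[-1,0,0,0,0,0,0.15],[-1,0,0,0,0,0,0]]'
python3 - <<'E'
from h import *
C=cam("wrist"); cv2.imwrite("pics/w1.png",C[0]["color"][:,:,::-1])
print(get_obs()['joint_pos'].round(1),C[2].round(3))
for p in((.5334,-.0052,.078),(.5792,-.0151,.088),(.5933,-.066,.076)): print(np.round(proj(C,p),1))
E
```

```text
clock: 4.58
tool_pos: [0.4996, -0.002, 0.4046]
orientation: [180.0, -0.0, -102.0]
force: [0.2, 0.4, -0.0]
opening: 0.0004
gripper_force: 0.0
[ 22.4   3.9 -20.9  -0.  -65.2 -34.3] [ 0.486 -0.07   0.386]
[244.9 202. ]
[194.9 204.3]
[169.1 153.6]
```

View pics/w1.png

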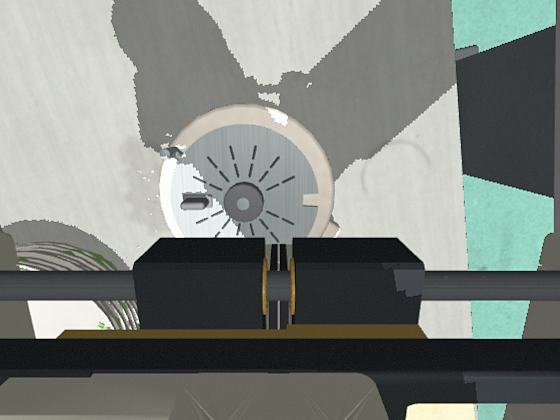

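The wrist view agrees with the estimate to about 1 mm. It shows the boss at (243.5,203), the tab at (195,203), the notch at (312,200) and the post at (172,153). I'll move to the clockwise side of the tab and go down beside it.

```bash

python3 - <<'E'
from h import *
C=cam("wrist")
c=ray(C,243.5,203,.078);print(c.round(4))
for u,v,z in((195,203,.088),(312,200,.064),(172,153,.076)):
    d=ray(C,u,v,z)-c; print(np.hypot(d[0],d[1]).round(4),np.degrees(np.arctan2(d[1],d[0])).round(1))
E
python3 -m handwheel '[[-1,0.18,-0.8,0,0,0,0],[-1,0.18,-0.8,0,0,0,0],[-1,0.18,-0.8,0,0,0,0],[-1,0.18,-0.8,0,0,0,0],[-1,0,0,0,0,0,0]]' >/dev/null
python3 -m handwheel '[[-1,0,0,1,0,0,0],[-1,0,0,1,0,0,0],[-1,0,0,1,0,0,0],[-1,0,0,1,0,0,0],[-1,0,0,0.7,0,0,0]]'
python3 - <<'E'
from h import *
C=cam("side"); cv2.imwrite("pics/s2.png",cv2.resize(np.ascontiguousarray(C[0]["color"][150:270,195:355,::-1]),None,fx=4,fy=4,interpolation=2))
E
```

```text
[ 0.5351 -0.0045  0.078 ]
0.0453 -15.1
0.069 167.8
0.0828 -48.0
clock: 5.92
tool_pos: [0.5739, -0.0365, 0.2858]
orientation: [179.9, -0.0, -102.1]
force: [0.2, -0.5, -0.4]
opening: 0.0004
gripper_force: 0.0
```

View pics/s2.png

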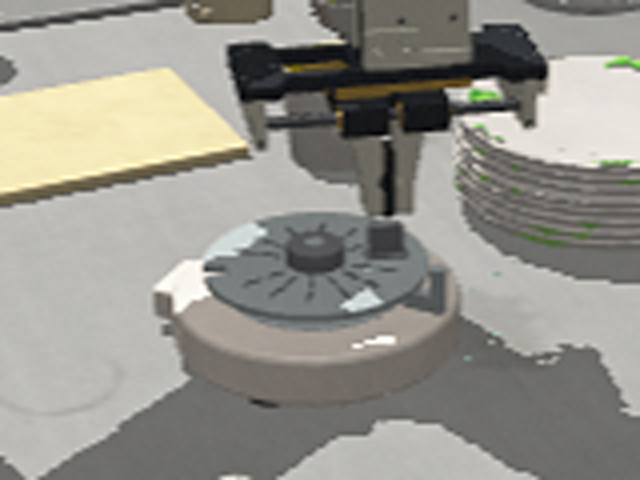

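The fingertip hangs above the tab's clockwise side, with the post to the right and clear. I'll go down, close the gap and push the first 30°.

```bash

python3 -m handwheel '[[-1,0,0,0.75,0,0,0],[-1,0,0,0.72,0,0,0],[-1,0,0,0,0,0,0],[-1,-0.14,0,0,0,0,0],[-1,-0.14,0,0,0,0,0]]'
python3 -m handwheel '[[-1,-0.2,-0.05,0,0,0,-1],[-1,-0.2,-0.05,0,0,0,-1],[-1,-0.2,-0.05,0,0,0,-1],[-1,-0.2,-0.05,0,0,0,-1],[-1,-0.2,-0.05,0,0,0,-1]]'
python3 - <<'E'
from h import *
C=cam("wrist"); cv2.imwrite("pics/w2.png",C[0]["color"][:,:,::-1]); o=get_obs(); print(o['orientation'],o['tool_pos'],o['force'],o['moment'])
E
```

```text
clock: 6.6
tool_pos: [0.576, -0.0292, 0.2514]
orientation: [-179.9, 0.0, -102.1]
force: [0.8, 0.6, 0.3]
opening: -0.0
gripper_force: 0.0
clock: 7.22
tool_pos: [0.5823, -0.0045, 0.2514]
orientation: [-179.9, -0.0, -71.9]
force: [-0.7, -2.2, 0.2]
opening: 0.0004
gripper_force: 1.1
[-1.79906225e+02 -2.42135761e-02 -7.15781336e+01] [ 0.58228687 -0.00403117  0.2513311 ] [ 1.19825266 -1.23997909  0.3863906 ] [-0.24548844 -0.42315306  0.04789447]
```

View pics/w2.png

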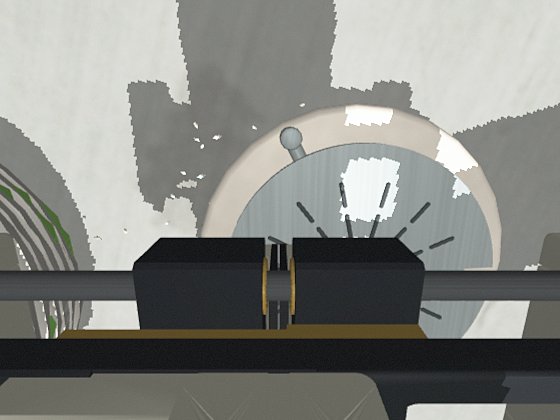

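The wrist view shows the post top clearly at (291,138), and about 2 N of push on the tab. I'll carry on round for another 102°.

```bash

python3 - <<'E'
from h import *
C=cam("wrist"); k=ray(C,291,138,.076); 
for c in((.534,-.005),(.5334,-.0052),(.5351,-.0045)):
    d=k[:2]-np.array(c); print(k.round(4),np.hypot(*d).round(4),np.degrees(np.arctan2(d[1],d[0])).round(1))
E
python3 -m handwheel '[[-1,-0.2,-0.05,0,0,0,-1],[-1,-0.2,-0.05,0,0,0,-1],[-1,-0.2,-0.05,0,0,0,-1],[-1,-0.2,-0.05,0,0,0,-1],[-1,-0.2,-0.05,0,0,0,-1]]'
python3 -m handwheel '[[-1,-0.2,-0.05,0,0,0,-1],[-1,-0.2,-0.05,0,0,0,-1],[-1,-0.2,-0.05,0,0,0,-1],[-1,-0.2,-0.05,0,0,0,-1],[-1,-0.2,-0.05,0,0,0,-1]]'
python3 -m handwheel '[[-1,-0.2,-0.05,0,0,0,-1],[-1,-0.2,-0.05,0,0,0,-1],[-1,-0.2,-0.05,0,0,0,-1],[-1,-0.2,-0.05,0,0,0,-1],[-1,-0.2,-0.05,0,0,0,-1]]'
python3 -m handwheel '[[-1,-0.2,-0.05,0,0,0,-1],[-1,-0.2,-0.05,0,0,0,-1],[-1,0,0,0,0,0,0]]'
python3 - <<'E'
from h import *
C=cam("top"); cv2.imwrite("pics/t3.png",cv2.resize(np.ascontiguousarray(C[0]["color"][175:257,225:330,::-1]),None,fx=7,fy=7,interpolation=2))
C=cam("wrist"); cv2.imwrite("pics/w3.png",C[0]["color"][:,:,::-1])
E
```

```text
[ 0.5979 -0.0664  0.076 ] 0.0886 -43.9
[ 0.5979 -0.0664  0.076 ] 0.0889 -43.5
[ 0.5979 -0.0664  0.076 ] 0.0882 -44.6
clock: 7.95
tool_pos: [0.5752, 0.0199, 0.2512]
orientation: [-179.9, -0.1, -42.0]
force: [1.9, -1.6, 0.1]
opening: 0.0005
gripper_force: 1.1
clock: 8.57
tool_pos: [0.5568, 0.0375, 0.2511]
orientation: [-180.0, -0.1, -12.0]
force: [0.9, -2.7, 0.5]
opening: 0.0004
gripper_force: 1.1
clock: 9.2
tool_pos: [0.5323, 0.044, 0.2512]
orientation: [180.0, -0.1, 18.0]
force: [1.9, -0.6, -0.1]
opening: 0.0003
gripper_force: 1.1
clock: 9.57
tool_pos: [0.5219, 0.0427, 0.2512]
orientation: [180.0, -0.1, 29.8]
force: [1.5, 0.6, 1.7]
opening: 0.0008
gripper_force: 0.5
```

View pics/w3.png

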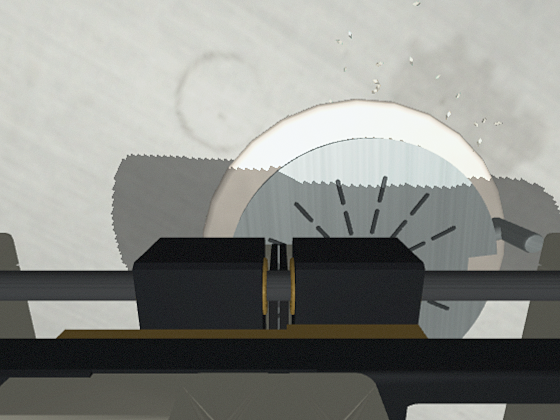

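The notch's near edge shows at about (470–500,257) and the post top at about (502,225), so roughly 10–15° remain. I'll work out the remainder from this picture.

```bash

python3 - <<'E'
from h import *
C=cam("wrist"); c=np.array((.534,-.005))
for u,v,z in((470,257,.064),(497,256,.064),(502,225,.076)):
    d=ray(C,u,v,z)[:2]-c; r=np.hypot(*d);a=np.degrees(np.arctan2(d[1],d[0])); print(r.round(4),a.round(1),"centreline",(a-np.degrees(np.arcsin(.007/r))).round(1))
im=cv2.imread("pics/w3.png")[190:290,430:560]; cv2.imwrite("pics/w3c.png",cv2.resize(im,None,fx=6,fy=6,interpolation=2))
E
```

```text
0.0623 -49.2 centreline -55.7
0.0773 -50.9 centreline -56.1
0.0754 -33.0 centreline -38.3
```

View pics/w3c.png

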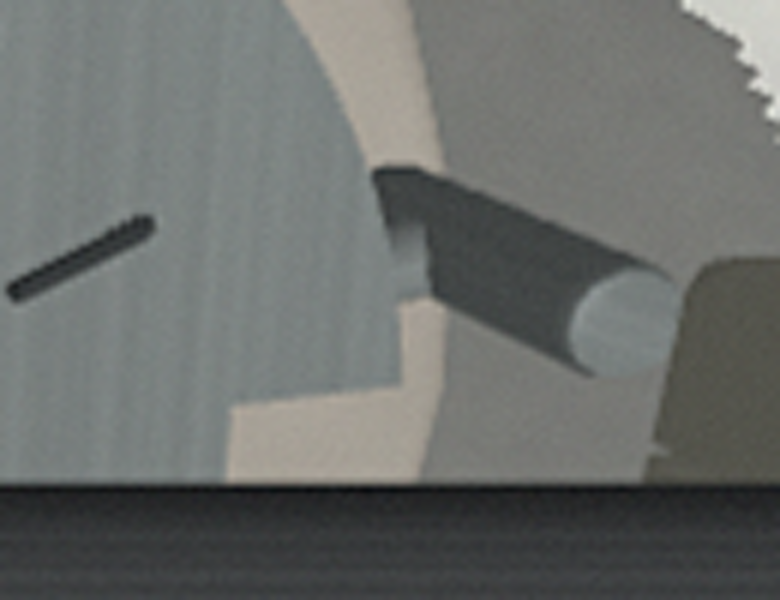

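The crop shows the post's round top at (630,325), which is (535,244) in the full picture, and the tooth's end at (412,262), which is (498.6,233.7). The notch edge runs from (232,405) to (400,385).

```bash

python3 - <<'E'
from h import *
C=cam("wrist")
g=lambda x,y:(430+(x+.5)/6-.5,190+(y+.5)/6-.5)
for c in(np.array((.534,-.005)),np.array((.535,-.004))):
  for x,y,z in((630,325,.076),(412,262,.058),(232,405,.064),(400,385,.064)):
    d=ray(C,*g(x,y),z)[:2]-c; r=np.hypot(*d);a=np.degrees(np.arctan2(d[1],d[0])); print(r.round(4),a.round(1),"centreline",(a-np.degrees(np.arcsin(.007/r))).round(1))
print(get_obs()['orientation'],get_obs()['tool_pos'])
E
```

```text
0.089 -44.3 centreline -48.8
0.0824 -43.3 centreline -48.2
0.0612 -49.0 centreline -55.6
0.0768 -49.8 centreline -55.0
0.089 -45.2 centreline -49.7
0.0824 -44.3 centreline -49.2
0.0614 -50.3 centreline -56.9
0.0769 -50.9 centreline -56.1
[ 1.79997051e+02 -5.07033260e-02  2.97788535e+01] [0.52193448 0.0427023  0.25069966]
```

Radii match the drawing to about 1 mm (89, 82, 61 and 77 mm). The key stands at -44.4° and the notch at -55.7°, so 11.3° are left. I'll push that slowly.

```bash

python3 -m handwheel '[[-1,-0.094,-0.024,0,0,0,-0.47],[-1,-0.094,-0.024,0,0,0,-0.47],[-1,-0.094,-0.024,0,0,0,-0.47],[-1,-0.094,-0.024,0,0,0,-0.47],[-1,0,0,0,0,0,0]]'
python3 -m handwheel '[[-1,0.2,0,0,0,0,0],[-1,0.2,0,0,0,0,0],[-1,0,0,-1,0,0,0],[-1,0,0,-1,0,0,0],[-1,0,0,-1,0,0,0]]'
python3 -m handwheel '[[-1,0,0,-1,0,0,0],[-1,0,0,-1,0,0,0],[-1,0,0,-0.6,0,0,0],[-1,0,0,0,0,0,0]]'
python3 - <<'E'
from h import *
C=cam("wrist"); print([np.round(proj(C,p)) for p in((.534,-.005,.078),(.598,-.067,.076))])
cv2.imwrite("pics/w4.png",C[0]["color"][:,:,::-1])
E
```

```text
clock: 10.4
tool_pos: [0.5128, 0.0394, 0.2506]
orientation: [180.0, -0.0, 41.1]
force: [1.1, 0.9, 0.7]
opening: 0.0006
gripper_force: 0.9
clock: 11.02
tool_pos: [0.52, 0.0459, 0.3258]
orientation: [-180.0, 0.1, 41.1]
force: [0.8, -0.2, -0.1]
opening: 0.0009
gripper_force: 0.0
clock: 11.52
tool_pos: [0.5202, 0.0459, 0.391]
orientation: [180.0, -0.1, 41.2]
force: [-0.6, -0.3, -0.4]
opening: 0.0006
gripper_force: 0.0
[array([327., 226.]), array([419., 218.])]
```

```bash
python3 -c "
import cv2
im=cv2.imread('pics/w4.png')[150:280,230:450]; cv2.imwrite('pics/w4c.png',cv2.resize(im,None,fx=3.6,fy=3.6,interpolation=2))"
```

```text
(no output)
```

View pics/w4c.png

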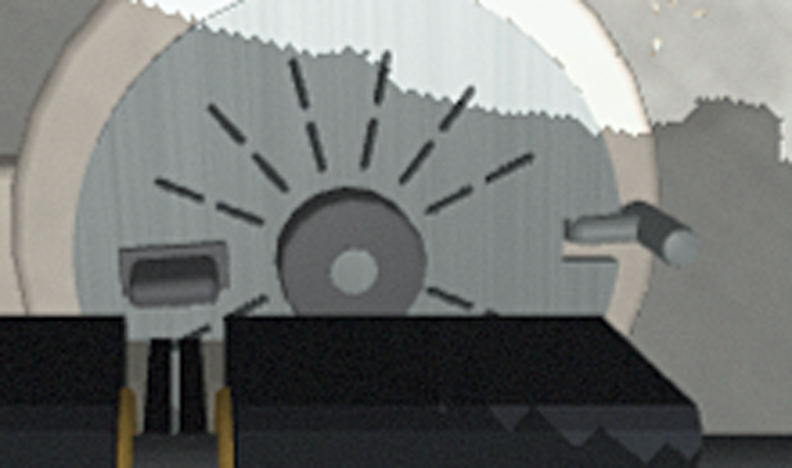

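The tooth is now visible inside the notch. The notch's edges are at about y=218 and y=260 (inner corners (565,218) and (565,260)), the tooth runs from about (575,230), and the post top is at (680,247). I'll allow for parallax.

```bash

python3 - <<'E'
from h import *
C=cam("wrist")
g=lambda x,y:(230+(x+.5)/3.6-.5,150+(y+.5)/3.6-.5)
c=ray(C,*g(354,271),.078)[:2]; print(c.round(4), C[2].round(3))
for c in (c,np.array((.534,-.005))):
  for n,x,y,z in(("boss",354,271,.078),("post",680,247,.076),("tooth lo in",567,243,.058),("tooth lo out",632,240,.058),("notch c",565,239,.064),("notch lo out",617,261,.064),("notch lo in",565,259,.064),("notch up in",565,218,.064),("tab",175,268,.088)):
    d=ray(C,*g(x,y),z)[:2]-c; r=np.hypot(*d);a=np.degrees(np.arctan2(d[1],d[0])); print(n,r.round(4),a.round(1),"lat mm",(1e3*r*np.sin(np.radians(a+44.4))).round(1))
E
```

```text
[ 0.5349 -0.0048] [0.573 0.092 0.371]
boss 0.0 0.0 lat mm 0.0
post 0.0871 -44.9 lat mm -0.7
tooth lo in 0.0631 -47.1 lat mm -3.0
tooth lo out 0.0813 -46.9 lat mm -3.5
notch c 0.0604 -44.3 lat mm 0.1
notch lo out 0.0753 -50.0 lat mm -7.4
notch lo in 0.0608 -49.8 lat mm -5.7
notch up in 0.0607 -38.6 lat mm 6.2
tab 0.0478 126.4 lat mm 7.7
boss 0.0009 13.1 lat mm 0.8
post 0.0875 -44.4 lat mm 0.0
tooth lo in 0.0635 -46.4 lat mm -2.2
tooth lo out 0.0818 -46.3 lat mm -2.8
notch c 0.0609 -43.6 lat mm 0.9
notch lo out 0.0757 -49.4 lat mm -6.6
notch lo in 0.0612 -49.0 lat mm -4.9
notch up in 0.0613 -37.9 lat mm 6.9
tab 0.0474 125.4 lat mm 8.4
```

The notch is centred on the tooth to within about 1 mm, and the slack is 3 mm. I'll move over the boss and go down to just above it.

```bash

python3 -m handwheel '[[-1,-0.455,0.955,0,0,0,0],[-1,-0.455,0.955,0,0,0,0],[-1,0,0,0,0,0,0],[-1,0,0,1,0,0,0],[-1,0,0,1,0,0,0]]'
python3 -m handwheel '[[-1,0,0,1,0,0,0],[-1,0,0,1,0,0,0],[-1,0,0,1,0,0,0],[-1,0,0,0.1,0,0,0],[-1,0,0,0,0,0,0]]'
python3 -m handwheel '[[-1,0,0,0.12,0,0,0],[-1,0,0,0.12,0,0,0],[-1,0,0,0.12,0,0,0],[-1,0,0,0.12,0,0,0]]'
```

```text
clock: 12.25
tool_pos: [0.534, -0.0048, 0.3391]
orientation: [-180.0, 0.0, 41.2]
force: [0.0, -0.2, -0.3]
opening: 0.0004
gripper_force: 0.0
clock: 12.88
tool_pos: [0.5344, -0.0048, 0.2631]
orientation: [180.0, 0.0, 41.2]
force: [0.7, -0.2, 0.0]
opening: 0.0006
gripper_force: 0.0
clock: 13.38
tool_pos: [0.5345, -0.005, 0.2513]
orientation: [180.0, -0.0, 41.2]
force: [-0.2, 1.9, 3.8]
opening: 0.0005
gripper_force: 2.2
```

```bash

python3 -m handwheel '[[-1,0,0,0.12,0,0,0],[-1,0,0,0.12,0,0,0],[-1,0,0,0,0,0,0]]'
python3 -m handwheel '[[-1,0,0,0.1,0,0,0],[-1,0,0,0.1,0,0,0],[-1,0,0,0,0,0,0]]'
```

```text
clock: 13.75
tool_pos: [0.5344, -0.0051, 0.2446]
orientation: [-180.0, 0.0, 41.2]
force: [0.8, -0.3, 0.3]
opening: 0.0005
gripper_force: 0.5
clock: 14.12
tool_pos: [0.5343, -0.0051, 0.2414]
orientation: [180.0, -0.0, 41.2]
force: [-5.4, 1.8, 20.3]
opening: 0.0005
gripper_force: 9.8
```

```bash

python3 -m handwheel '[[-1,0,0,0.03,0,0,0],[-1,0,0,0,0,0,0],[-1,0,0,0,0,0,0]]'
python3 -m handwheel '[[-1,0,0,-0.2,0,0,0],[-1,0,0,-0.6,0,0,0],[-1,0,0,-1,0,0,0],[-1,0,0,-1,0,0,0],[-1,0,0,-1,0,0,0]]'
python3 -m handwheel '[[-1,0,0,-1,0,0,0],[-1,0,0,-1,0,0,0],[-1,0,0,-0.6,0,0,0],[-1,0.455,-0.955,0,0,0,0],[-1,0.455,-0.955,0,0,0,0]]'
python3 -m handwheel '[[-1,0,0,0,0,0,0],[-1,0,0,0,0,0,0]]' 
python3 - <<'E'
from h import *
C=cam("wrist"); cv2.imwrite('pics/w5c.png',cv2.resize(np.ascontiguousarray(C[0]["color"][150:280,230:450,::-1]),None,fx=3.6,fy=3.6,interpolation=2))
g=lambda p:(np.round((np.array(proj(C,p))-[230,150]+.5)*3.6-.5))
for z in(.078,.063): print("boss centre if z",z,g((.5347,-.0048,z)))
E
```

```text
clock: 14.5
tool_pos: [0.5342, -0.0051, 0.2413]
orientation: [180.0, -0.0, 41.2]
force: [-9.4, 1.9, 26.6]
opening: 0.0001
gripper_force: 13.4
clock: 15.12
tool_pos: [0.5342, -0.0052, 0.3353]
orientation: [-180.0, 0.0, 41.2]
force: [0.6, 1.1, 0.0]
opening: 0.0006
gripper_force: 0.0
clock: 15.75
tool_pos: [0.5196, 0.0461, 0.3992]
orientation: [-180.0, 0.0, 41.1]
force: [0.5, 0.2, 0.3]
opening: -0.0
gripper_force: 0.0
clock: 16.0
tool_pos: [0.52, 0.0457, 0.399]
orientation: [-180.0, 0.0, 41.2]
force: [-0.7, 0.7, 0.4]
opening: 0.0004
gripper_force: 0.0
boss centre if z 0.078 [348. 261.]
boss centre if z 0.063 [340. 245.]
```

View pics/w5c.png

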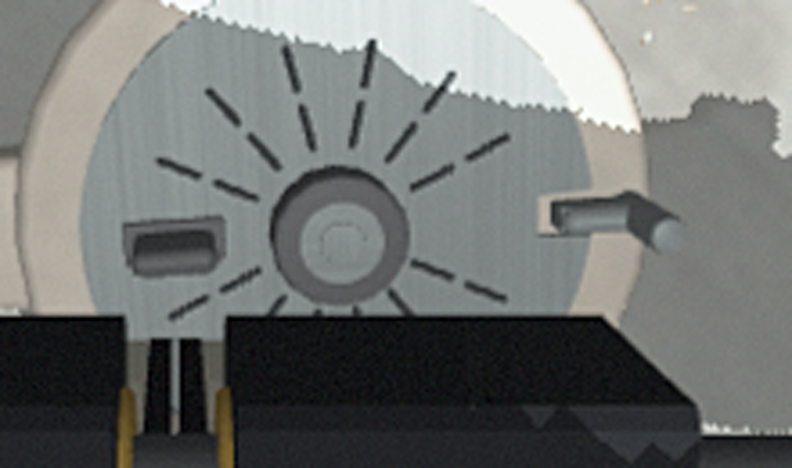

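The boss centre is now at (342,242). The projection gives (340,245) for seated and (348,261) for up, so the disc is fully down. The tooth stands up through the notch at (590,215), the spindle shows above the boss, and the arm is clear.

```bash
python3 -c "from plant import *; print(close_job())"
```

```text
the job is handed in; nothing more can be done
None
```

I pushed the disc's tab round until the notch stood over the key, then pressed the disc down until it was seated; the last picture shows it fully down with the arm clear, and the job was handed in at about 16 s.

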